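# Set the stop screw to the setting block

### The job

Two identical stop stands are on the bench, and the steel setting block is under the stop screw of one of them. Pick up the upright fork-ended driver, set it down over the bar head of the screw above the block, and turn it clockwise (seen from above) until the screw's sprung tip just rests on the block, so that the block would just drag beneath it: the tip is pushed in a little, by less than half its length. Let go and leave the driver standing upright on the screw, with the block still in its place and the other stand's screw not turned.

Things in the scene. Friction and masses are not known exactly. Their poses are not given: they have to be found in the camera images.
- driver_grip (a point): driver: loose tool standing upright on its steel fork, 110 mm tall, 0.22 kg. Point: centre of its flat black handle, 85 mm above the fork's feet. Handle 44 mm along x, 24 mm thick along y (grip across y), 50 mm high; z up. Fork slot runs along x, open at both ends: 13 mm wide, widening to 28 mm in the lowest 12 mm, 38 mm deep
- stop_head (a point): bar head of the screw to set, on a grey C-frame stand. Point: middle of the bar's top edge, on the screw's upright axis. Bar 40 mm along x, 8 mm thick along y, 14 mm high. Below it a flat steel boss, 56 mm across, top 100 mm above the worktop; bar top 28 mm above the boss at screw 0. The driver's feet stand on the boss, so the driver stays up while the screw sinks
- stop_screw (a joint): turn of that screw, rad, 0 to 1.7; grows clockwise from above, and the screw goes down 12 mm per rad. Starts at 0 to 0.25. Stiff enough to stay where it is left (0.1 N m). The tip reaches the block at about 0.83
- stop_tip (a joint): how far the brass sprung tip (12 mm diameter, sticks out 12 mm below the screw's sleeve) is pushed in, m: 0 free, 0.011 solid; soft spring, 1 N at first touch and 0.5 N more per mm. Its free end is 60 mm above the worktop when the screw reads 0
- block_centre (a point): centre of the setting block: plain steel block 60 mm along its x, 34 mm along y, 40 mm high, loose on the foot plate under the stop screw, so that its top is 50 mm above the worktop
- spare_screw (a joint): turn of the screw of the other, identical stand, which has only a flat jar cap under it: to be left alone
- spare_head (a point): bar head of the other stand's screw, same shape as stop_head
Mind the look-alikes: they are no part of the job. What is shaped like the part that bears driver_grip but green or yellow is not meant. Leave any green look-alike of the part that bears block_centre alone.

How it is judged:
By the outcome, as a careful person would: the job done as asked, in the order asked, and still so for the second after the job is handed in, with the robot touching nothing.
It also fails if it takes over 38 s, if anything falls off the work surface, if the arm or the gripper's body presses on something with over 40 N, if the wrist force passes 120 N, or if a joint passes its speed limit or range.

### The arm

A 6-joint arm with a two-finger parallel gripper is mounted at the origin on a cart in front of the work surface, level with it; the furniture and walls round the work are solid. World frame = base frame: x ahead of the robot, y to its left, z up, the work surface at z = 0. Lengths are in m, angles in rad, forces in N, time in s.
With the tool pointing down it reaches from about 0.275 to 0.825 m from the base axis. Payload 5.2 kg.
Tool frame: the origin (TCP) lies at the very end of the fingers, on their centre line; the grasp point (between the pads) lies 19 mm behind it; z points along the fingers, y is the line along which they close (so a half turn about z gives the same grasp; the last joint's range is limited). The gripper opens to 93 mm and grips with 3 to 60 N. Pads are 15 mm wide; open, the fingers measure 128 mm over their backs; the gripper's body (75 mm by 188 mm) begins 65 mm behind the grasp point.
Start: joints at [-1.462, 0.259, 1.535, -0, 1.348, -0.203], TCP at [0.169, -0.523, 0.219] pointing down, gripper open.
Joint ranges: [-3.14, 3.14], [-0.91, 2.08], [0.19, 2.58], [-1.22, 4.36], [0.22, 2.71], [-3.12, 3.12]. Speed limits (rad/s): [2.57, 2.57, 3.14, 3.14, 3.14, 3.14].

### API

Orientations are given as a 3x3 rotation matrix whose columns are the frame's x, y, z axes.
In Python, from workcell import env gives the robot as it stands.
- The arm moves only by the shell command python3 -m jog 'ROWS'. ROWS is JSON, a list of rows, each a list of 7 numbers: the shift along the tool's x, y, z in m, then the turn, a rotation vector about the tool's x, y, z in degrees, then the finger opening in m, from 0 to 0.093. In form: [[x, y, z, wx, wy, wz, hand], ...]. A call has 1 to 8 rows; each row shifts and turns the commanded pose from where the row before left it, along the tool's axes as they then stand; what a row does not reach is not made up. A row lasts 1/8 s, in which the tool goes at most 62.5 mm and 10.7 degrees, less where a joint would pass 70% of its speed; a pose out of reach is approached as far as the arm can. A call is refused whole if a number of a shift passes 0.0625 or a number of a turn 10.7, either way. A call with a gripper value outside its range is refused whole. The fingers move at their own pace and stop on an object; the grip force is fixed at half the most. Time passes only in rows, so rows that do not move let the fingers close. It gives the time, the measured TCP pose, the force, the opening and the grip force at its end, in the units of the state.
- env.state(): the state, without advancing time (a new reading comes with each control period).
- env.grab_frame(name): name is "scene" or "top"; returns the picture (480x640x3 uint8, red, green, blue); there is no depth.
- env.camera_model(name): a dict with "fov_y" (degrees; the focal length in pixels is half the picture's height over the tangent of half this angle, whatever the lens; pixels are square), "cx", "cy" (the principal point, pixels), "origin" and "orientation" of the camera in the world. Camera axes: x right, y down, z forward; pixel columns grow to the right and rows downward; lengths in m; the calibration is good to about 2 mm. A picture is of the moment at which its call begins. camera_model takes no time and is no camera call.
- env.sign_off(): hands the job in; it is judged then, once.
The state is a dict: "time_s": time; "qpos": joint angles; "qvel": joint speeds; "joint_torque": joint torques, N m; "tool_pos": TCP position; "tcp_rot": TCP orientation; "force": force on the tool from outside, world axes, zero at the start; "torque": the same for the moment, N m; "width": finger opening in m; "gripper_force": force on a finger pad.
Only numpy, scipy, OpenCV 4.12 (cv2) and the standard library are available. Lean on these libraries where they do the work, as an engineer would, in place of code of your own. Each camera call takes 0.05 s, during which the arm holds its last target. There are 200 camera calls.

## Working session

There is one attempt and no reset: what is moved stays moved. The work goes in short steps, Python scripts to look and compute and a shell command to move; the robot and the scene stay as the last step left them, time stands still between calls to the robot, and variables do not carry over. Pictures are saved under pics/ and viewed, at most 10 in all, crops included, and the job is handed in when it is done.

```bash
mkdir -p pics; cat > h.py <<'E'
import numpy as np,cv2
from workcell import env
def cam(n):
    m=env.camera_model(n);f=240/np.tan(np.radians(m['fov_y'])/2);return m,f
def ray(n,u,v):
    m,f=cam(n);d=np.array(m['orientation'])@np.array([(u-m['cx'])/f,(v-m['cy'])/f,1]);return np.array(m['origin']),d
def atz(n,u,v,z):
    o,d=ray(n,u,v);return o+d*(z-o[2])/d[2]
def proj(n,p):
    m,f=cam(n);c=np.array(m['orientation']).T@(np.array(p)-m['origin']);return m['cx']+f*c[0]/c[2],m['cy']+f*c[1]/c[2]
def snap(n,fn,crop=None,s=1):
    im=env.grab_frame(n)[:,:,::-1]
    if crop: x0,y0,x1,y1=crop; im=im[y0:y1,x0:x1]
    cv2.imwrite('pics/'+fn,cv2.resize(im,None,fx=s,fy=s,interpolation=cv2.INTER_CUBIC))
E
python3 - <<'E'
from h import *
for n in('scene','top'):
    snap(n,n+'0.png');print(env.camera_model(n))
s=env.state();print(s['tool_pos'],s['tcp_rot'],s['width'],s['force'])
E
```

```text
{'fov_y': 57.673363085534696, 'cx': 314.15820410267133, 'cy': 246.1213856390826, 'origin': array([0.0950559 , 0.44605852, 0.63725383]), 'orientation': array([[-0.749951  , -0.42177454,  0.50958781],
       [-0.66140458,  0.46548937, -0.58810171],
       [ 0.01083862, -0.77809118, -0.62805783]])}
{'fov_y': 54.57267891711949, 'cx': 324.6882468331933, 'cy': 243.74824033875316, 'origin': array([ 0.32570368, -0.02847374,  1.12952911]), 'orientation': array([[ 0.02994898, -0.9849672 ,  0.17012548],
       [-0.99939958, -0.03247416, -0.01207925],
       [ 0.01742234, -0.16966157, -0.98534837]])}
[ 0.16868425 -0.52300073  0.21791911] [[ 9.51792161e-01  3.06743612e-01 -1.99295352e-04]
 [ 3.06743533e-01 -9.51790884e-01  1.58694781e-03]
 [ 2.97098603e-04 -1.57157704e-03 -9.99998721e-01]] 0.09306182224411698 [ 0.30649821 -0.05402704 -0.26694538]
```

View pics/scene0.png

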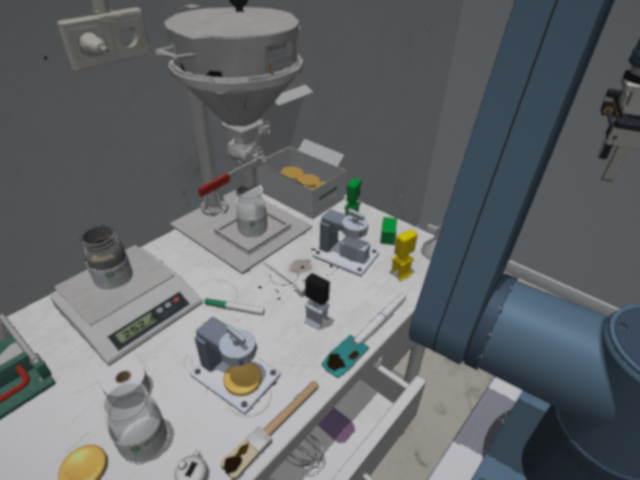

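View pics/top0.png

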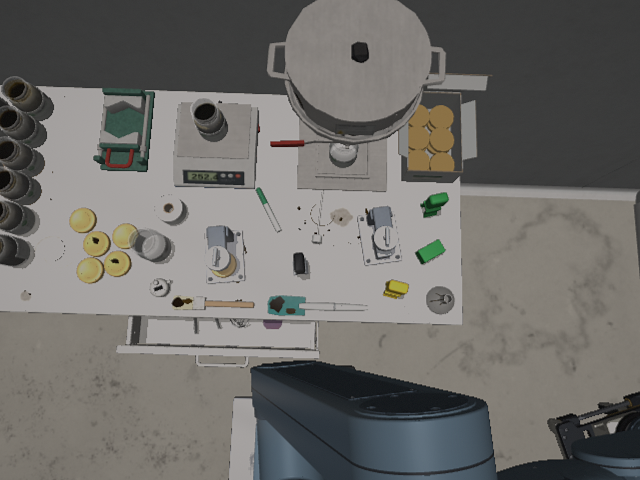

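The stand with the grey block is at top (385,240). The spare, with the jar cap, is at (217,262), and the black driver is at (299,262). Next I'll view enlarged crops.

```bash
python3 - <<'E'
from h import *
snap('top','t1.png',(270,190,470,310),4)
snap('scene','s1.png',(280,170,430,340),3.5)
E
```

```text
(no output)
```

View pics/t1.png

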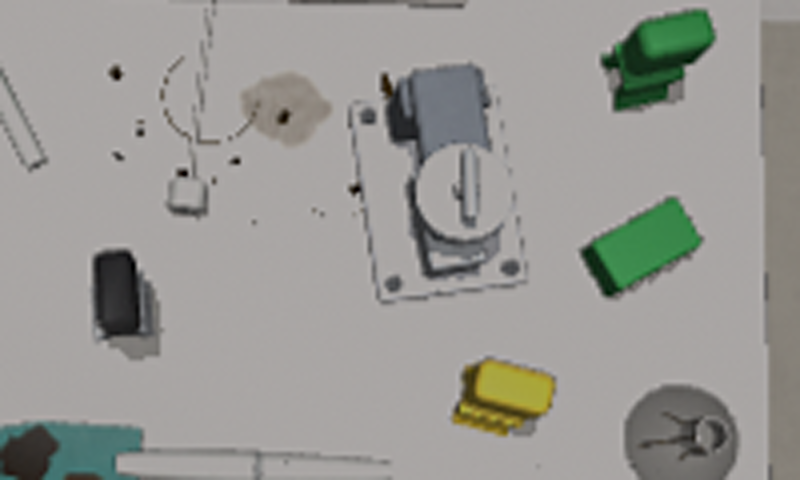

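View pics/s1.png

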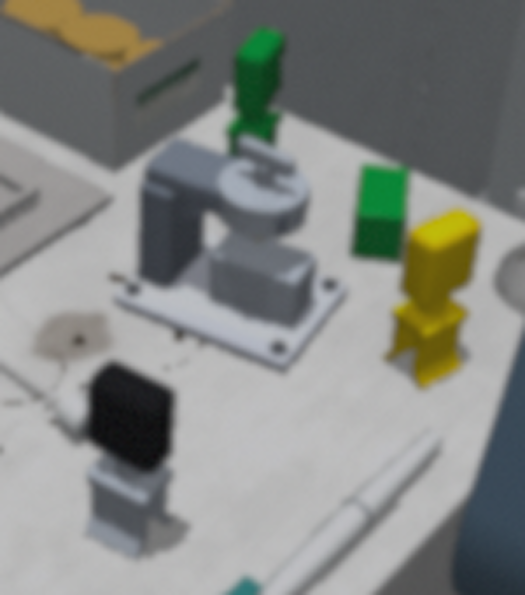

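Top crop: the bar ends are at about (469,150) and (468,224), the boss centre is at (464,193), and the black handle top spans about (115,252) to (121,333). Scene crop: the bar ends are at about (240,143) and (292,175). The handle's top face is about (92,370), (118,362), (172,392), (150,400).

```bash
python3 - <<'E'
from h import *
T=lambda u,v,z:atz('top',270+u/4,190+v/4,z)
S=lambda u,v,z:atz('scene',280+u/3.5,170+v/3.5,z)
def show(l,a,b):
    d=a-b;print(l,((a+b)/2).round(4),'len',np.linalg.norm(d).round(4),'yaw',np.degrees(np.arctan2(d[1],d[0])).round(1))
show('bar top',T(469,150,.1265),T(468,224,.1265))
show('bar scene',S(240,143,.1265),S(292,175,.1265))
print('boss',T(464,193,.1),S(263,190,.1))
show('plate L',T(350,104,.01),T(381,301,.01))
show('plate R',T(497,95,.01),T(526,283,.01))
show('handle top',T(115,252,.110),T(121,333,.110))
show('handle sc far/near',S(105,366,.110),S(161,396,.110))
show('feet sc',S(88,537,0),S(135,555,0))
m=env.state();print(m['tool_pos'])
E
```

```text
bar top [ 0.5191 -0.1775  0.1265] len 0.0414 yaw -0.4
bar scene [ 0.5124 -0.1648  0.1265] len 0.0427 yaw -7.6
boss [ 0.52059316 -0.17895494  0.1       ] [ 0.51549804 -0.16935041  0.1       ]
plate L [ 0.5303 -0.1317  0.01  ] len 0.1237 yaw 9.8
plate R [ 0.5416 -0.2212  0.01  ] len 0.1182 yaw 8.9
handle top [0.4566 0.0133 0.11  ] len 0.0452 yaw 6.4
handle sc far/near [0.4573 0.0167 0.11  ] len 0.0355 yaw 3.7
feet sc [0.4559 0.0332 0.    ] len 0.0284 yaw 15.5
[ 0.1686967  -0.52315011  0.21815378]
```

```bash
python3 - <<'E'
from h import *
def tri(t,s):
    o1,d1=ray('top',270+t[0]/4,190+t[1]/4);o2,d2=ray('scene',280+s[0]/3.5,170+s[1]/3.5)
    d1/=np.linalg.norm(d1);d2/=np.linalg.norm(d2)
    a=np.linalg.lstsq(np.c_[d1,-d2],o2-o1,rcond=None)[0];p,q=o1+a[0]*d1,o2+a[1]*d2
    print(((p+q)/2).round(4),'gap',np.linalg.norm(p-q).round(4))
tri((464,193),(263,190));tri((469,150),(240,143));tri((468,224),(292,175))
print('handle');tri((118,293),(133,381))
print('plate corners, z?');tri((381,301),(285,368));tri((526,283),(347,292));tri((350,104),(115,297))
print('block near/right top corner');tri((497,240),(313,262))
print('green block top');tri((676,200),(408,172));tri((583,247),(357,210))
for p in[(.52,-.178,.1),(.457,.0145,.11)]:
    print(p,proj('top',p),proj('scene',p))
E
```

```text
[ 0.5226 -0.1802  0.0906] gap 0.0005
[ 0.5418 -0.1791  0.117 ] gap 0.0
[ 0.5015 -0.1791  0.1124] gap 0.0016
handle
[0.4577 0.0141 0.1075] gap 0.0025
plate corners, z?
[ 0.4703 -0.1432  0.0012] gap 0.0004
[ 0.4851 -0.2323 -0.0016] gap 0.0006
[ 0.5922 -0.1222  0.0026] gap 0.0018
block near/right top corner
[ 0.5039 -0.211   0.0268] gap 0.0054
green block top
[ 0.5195 -0.3222  0.0348] gap 0.0294
[ 0.5012 -0.2582  0.043 ] gap 0.0
(0.52, -0.178, 0.1) (np.float64(385.5755256584886), np.float64(238.49471461745665)) (np.float64(355.9240968954605), np.float64(221.65638502964097))
(0.457, 0.0145, 0.11) (np.float64(298.9510500918746), np.float64(262.90293524707727)) (np.float64(318.84909297426435), np.float64(278.24865595227675))
```

```bash
python3 -m jog '[[0.0439,-0.0423,0,0,0,0,0.093],[0.0439,-0.0423,0,0,0,0,0.093],[0.0439,-0.0423,0,0,0,0,0.093],[0.0439,-0.0423,0,0,0,0,0.093],[0.0439,-0.0423,0,0,0,0,0.093],[0.0439,-0.0423,0,0,0,0,0.093],[0.0439,-0.0423,0,0,0,0,0.093],[0.0439,-0.0423,0,0,0,0,0.093]]'; python3 -m jog '[[0.0439,-0.0423,0,0,0,0,0.093],[0.0439,-0.0423,0,0,0,0,0.093],[0,0,0,0,0,6,0.07],[0,0,0,0,0,6,0.07],[0,0,0,0,0,0,0.07]]'
```

```text
time_s: 1.2
tool_pos: [0.3998, -0.0919, 0.2189]
tcp_rot: [[0.952, 0.306, 0.001], [0.306, -0.952, -0.001], [0.001, 0.001, -1.0]]
force: [1.1, -0.3, 0.5]
width: 0.0927
gripper_force: 0.0
time_s: 1.82
tool_pos: [0.4567, 0.0141, 0.2185]
tcp_rot: [[0.995, 0.104, -0.0], [0.104, -0.995, 0.0], [-0.0, -0.0, -1.0]]
force: [-0.7, -0.8, 0.4]
width: 0.0706
gripper_force: 0.0
```

```bash
python3 -m jog '[[0,0,0.05,0,0,0,0.07],[0,0,0.05,0,0,0,0.07],[0,0,0.03,0,0,0,0.05],[0,0,0.02,0,0,0,0.05],[0,0,0,0,0,0,0.05]]' && python3 - <<'E'
from h import *
snap('scene','s2.png',(260,180,410,340),3.5)
E
```

```text
time_s: 2.45
tool_pos: [0.4555, 0.0137, 0.0674]
tcp_rot: [[0.995, 0.103, -0.004], [0.103, -0.995, 0.001], [-0.003, -0.001, -1.0]]
force: [0.2, 0.0, -0.0]
width: 0.0506
gripper_force: 0.0
```

View pics/s2.png

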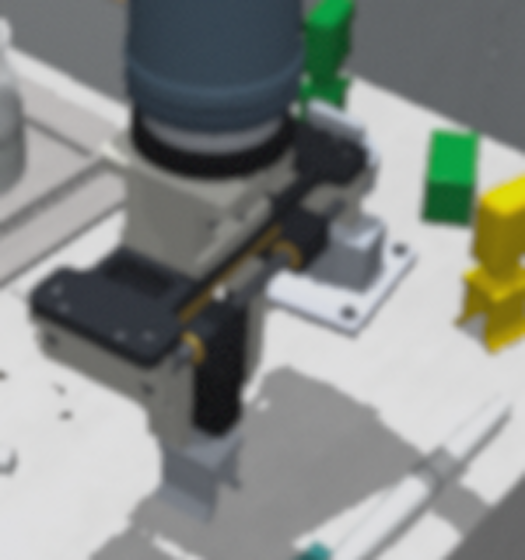

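The handle sits between the fingers, with its near face at about (215,380) in the crop. Closing and lifting.

```bash
python3 -m jog '[[0,0,0,0,0,0,0.02],[0,0,0,0,0,0,0.015],[0,0,0,0,0,0,0.01],[0,0,0,0,0,0,0.005],[0,0,0,0,0,0,0],[0,0,0,0,0,0,0]]'; python3 -m jog '[[0,0,-0.02,0,0,0,0],[0,0,-0.045,0,0,0,0],[0,0,-0.05,0,0,0,0],[0,0,-0.05,0,0,0,0],[0,0,0,0,0,0,0]]'
```

```text
time_s: 3.25
tool_pos: [0.4573, 0.0137, 0.0691]
tcp_rot: [[0.995, 0.102, 0.001], [0.102, -0.995, -0.0], [0.001, 0.0, -1.0]]
force: [-0.7, -0.3, 4.8]
width: 0.0238
gripper_force: 30.0
time_s: 3.88
tool_pos: [0.4589, 0.0134, 0.237]
tcp_rot: [[0.995, 0.102, 0.007], [0.102, -0.995, -0.002], [0.007, 0.002, -1.0]]
force: [-0.1, 0.2, -3.2]
width: 0.0239
gripper_force: 30.0
```

```bash
python3 -m jog '[[0.0084,0.0395,0,0,0,0,0],[0.0084,0.0395,0,0,0,0,0],[0.0084,0.0395,0,0,0,0,0],[0.0084,0.0395,0,0,0,0,0],[0.0084,0.0395,0,0,0,0,0],[0,0,0,0,0,7,0],[0,0,0,0,0,0,0],[0,0,0,0,0,0,0]]'; python3 - <<'E'
from h import *
snap('scene','s3.png',(290,130,440,290),3.7)
E
```

```text
time_s: 4.88
tool_pos: [0.5181, -0.1776, 0.2324]
tcp_rot: [[1.0, -0.017, -0.002], [-0.017, -1.0, 0.001], [-0.002, -0.001, -1.0]]
force: [0.5, -0.2, -3.4]
width: 0.0241
gripper_force: 30.0
```

View pics/s3.png

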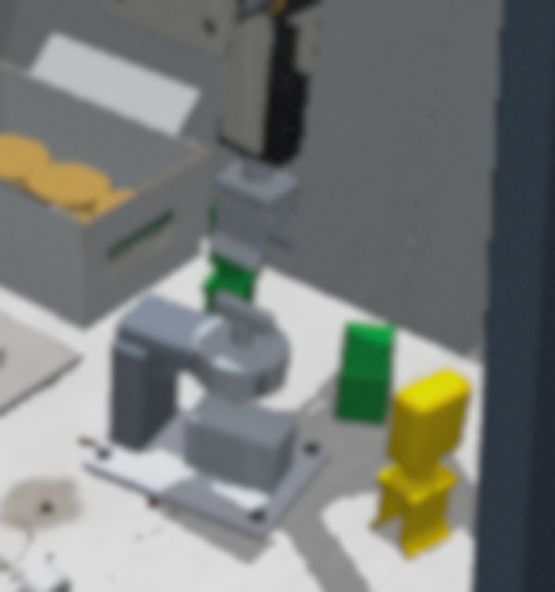

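The driver is held above the boss. In the crop the bar's ends are at about (222,297) and (272,328) (top edge), and the fork's near-side bottom edge runs from about (212,243) to (258,268).

```bash
python3 - <<'E'
from h import *
p=env.state()['tool_pos'];c=lambda q:np.round([(proj('scene',q)[0]-290)*3.7,(proj('scene',q)[1]-130)*3.7])
print(p)
for z,l in((.2324+.04,'handle top'),(.224,'handle bottom'),(.164,'feet'),(.1265,'bar'),(.1,'boss')):
    for dx,dy in((0,0),(.02,0),(-.02,0),(.022,.012),(-.022,.012),(-.022,-.012),(0.02,.02),(-.02,.02)): print(l,dx,dy,c(p*[1,1,0]+[dx,dy,z]))
E
```

```text
[ 0.51832756 -0.17764441  0.23283387]
handle top 0 0 [270.  62.]
handle top 0.02 0 [239.  50.]
handle top -0.02 0 [303.  74.]
handle top 0.022 0.012 [221.  57.]
handle top -0.022 0.012 [292.  84.]
handle top -0.022 -0.012 [320.  68.]
handle top 0.02 0.02 [215.  63.]
handle top -0.02 0.02 [279.  88.]
handle bottom 0 0 [263. 148.]
handle bottom 0.02 0 [232. 135.]
handle bottom -0.02 0 [294. 160.]
handle bottom 0.022 0.012 [216. 142.]
handle bottom -0.022 0.012 [284. 170.]
handle bottom -0.022 -0.012 [311. 153.]
handle bottom 0.02 0.02 [209. 149.]
handle bottom -0.02 0.02 [271. 175.]
feet 0 0 [254. 245.]
feet 0.02 0 [225. 232.]
feet -0.02 0 [284. 259.]
feet 0.022 0.012 [209. 239.]
feet -0.022 0.012 [274. 269.]
feet -0.022 -0.012 [300. 251.]
feet 0.02 0.02 [203. 246.]
feet -0.02 0.02 [262. 274.]
bar 0 0 [249. 302.]
bar 0.02 0 [221. 289.]
bar -0.02 0 [278. 316.]
bar 0.022 0.012 [205. 296.]
bar -0.022 0.012 [268. 327.]
bar -0.022 -0.012 [294. 308.]
bar 0.02 0.02 [199. 303.]
bar -0.02 0.02 [257. 331.]
boss 0 0 [246. 341.]
boss 0.02 0 [218. 327.]
boss -0.02 0 [274. 355.]
boss 0.022 0.012 [203. 335.]
boss -0.022 0.012 [264. 365.]
boss -0.022 -0.012 [290. 347.]
boss 0.02 0.02 [197. 342.]
boss -0.02 0.02 [253. 370.]
```

```bash
python3 -m jog '[[0.0015,0.0005,0.02,0,0,0,0],[0,0,0.02,0,0,0,0],[0,0,0.004,0,0,0,0],[0,0,0.004,0,0,0,0],[0,0,0,0,0,0,0]]';python3 -m jog '[[0,0,0.003,0,0,0,0],[0,0,0.003,0,0,0,0]]'
```

```text
time_s: 5.55
tool_pos: [0.5205, -0.1789, 0.1861]
tcp_rot: [[1.0, -0.019, 0.001], [-0.019, -1.0, -0.0], [0.001, 0.0, -1.0]]
force: [0.1, -1.1, -2.6]
width: 0.0241
gripper_force: 30.0
time_s: 5.8
tool_pos: [0.5204, -0.179, 0.1799]
tcp_rot: [[1.0, -0.02, 0.001], [-0.02, -1.0, -0.0], [0.001, 0.0, -1.0]]
force: [-0.0, 0.0, -2.9]
width: 0.024
gripper_force: 30.0
```

```bash
python3 -m jog '[[0,0,0.003,0,0,0,0],[0,0,0.003,0,0,0,0]]';python3 -m jog '[[0,0,0.003,0,0,0,0],[0,0,0.002,0,0,0,0]]'
```

```text
time_s: 6.05
tool_pos: [0.5202, -0.1789, 0.1734]
tcp_rot: [[1.0, -0.02, -0.0], [-0.02, -1.0, 0.0], [-0.0, -0.0, -1.0]]
force: [0.3, -0.0, -2.1]
width: 0.0237
gripper_force: 30.0
time_s: 6.3
tool_pos: [0.5204, -0.179, 0.1691]
tcp_rot: [[1.0, -0.02, 0.0], [-0.02, -1.0, -0.0], [0.0, 0.0, -1.0]]
force: [-3.0, 0.7, 10.6]
width: 0.0242
gripper_force: 30.0
```

```bash
t(){ python3 -c "
from h import *
s=env.state();R=np.array(s['tcp_rot']);print('YAW',np.degrees(np.arctan2(R[1,0],R[0,0])).round(2),'T',np.round(s['torque'],3),'F',np.round(s['force'],1),s['tool_pos'])"; }
t
python3 -m jog '[[0,0,-0.001,0,0,2,0],[0,0,0,0,0,0,0]]'>/dev/null;t
python3 -m jog '[[0,0,0,0,0,3,0],[0,0,0,0,0,0,0]]'>/dev/null;t
python3 -m jog '[[0,0,0,0,0,3,0],[0,0,0,0,0,0,0]]'>/dev/null;t
python3 -m jog '[[0,0,0,0,0,3,0],[0,0,0,0,0,0,0]]'>/dev/null;t
python3 -m jog '[[0,0,0,0,0,3,0],[0,0,0,0,0,0,0]]'>/dev/null;t
python3 -m jog '[[0,0,0,0,0,3,0],[0,0,0,0,0,0,0]]'>/dev/null;t
```

```text
YAW -1.13 T [0.397 0.728 0.073] F [-3.   0.7 10.6] [ 0.52035087 -0.1789689   0.16911993]
YAW -3.16 T [0.015 0.062 0.019] F [-0.2 -0.4 -2.9] [ 0.52031007 -0.17891209  0.16962505]
YAW -6.1 T [ 0.013 -0.015  0.033] F [-0.4 -0.5 -1.8] [ 0.52024601 -0.17891057  0.16949222]
YAW -9.05 T [-0.018 -0.009  0.041] F [ 0.3  0.3 -3.5] [ 0.52015705 -0.17881633  0.16935591]
YAW -12.03 T [-0.017 -0.001  0.083] F [-0.7 -0.5 -4.1] [ 0.52012697 -0.17880888  0.16938283]
YAW -15.01 T [0.073 0.059 0.083] F [-0.1  0.2 -4.3] [ 0.52008175 -0.17878147  0.16943089]
YAW -18.01 T [0.076 0.04  0.065] F [ 0.3 -0.2 -4.5] [ 0.52009617 -0.17877044  0.1694494 ]
```

```bash
python3 -m jog '[[0,0,0,0,0,6.7,0],[0,0,0,0,0,6.7,0],[0,0,0,0,0,6.7,0],[0,0,0,0,0,6.7,0],[0,0,0,0,0,6.7,0],[0,0,0,0,0,6.7,0],[0,0,0,0,0,0,0],[0,0,0,0,0,0,0]]'; python3 - <<'E'
from h import *
s=env.state();R=np.array(s['tcp_rot']);print('YAW',np.degrees(np.arctan2(R[1,0],R[0,0])).round(2),'T',np.round(s['torque'],3),'F',np.round(s['force'],1))
snap('scene','s4.png',(300,170,400,280),5.4)
E
```

```text
time_s: 8.8
tool_pos: [0.5204, -0.1787, 0.1698]
tcp_rot: [[0.528, -0.849, 0.0], [-0.849, -0.528, 0.0], [-0.0, -0.0, -1.0]]
force: [0.9, 0.8, -3.9]
width: 0.024
gripper_force: 30.0
YAW -58.16 T [ 0.393 -0.139  0.072] F [ 0.9  0.8 -3.9]
```

View pics/s4.png

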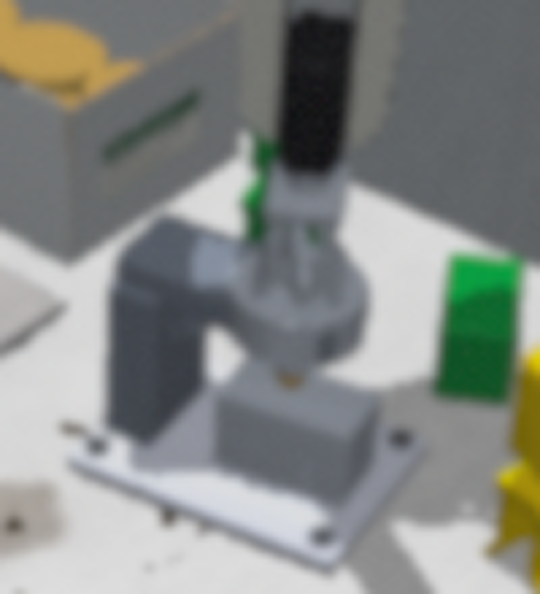

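The brass tip at about (291,379) appears to meet the block's top. I'll take one closer crop to check the contact and the visible tip length.

```bash
python3 - <<'E'
from h import *
snap('scene','s5.png',(335,205,375,265),10)
c=lambda q:np.round([(proj('scene',q)[0]-335)*10+5,(proj('scene',q)[1]-205)*10+5])
for z in(.05,.06,.062): print(z,c([.5203,-.1787,z]), 'near rim',c([.5203-.0036,-.1787+.0045,z]))
E
```

```text
0.05 [199. 356.] near rim [199. 372.]
0.06 [202. 319.] near rim [203. 336.]
0.062 [203. 312.] near rim [203. 328.]
```

View pics/s5.png

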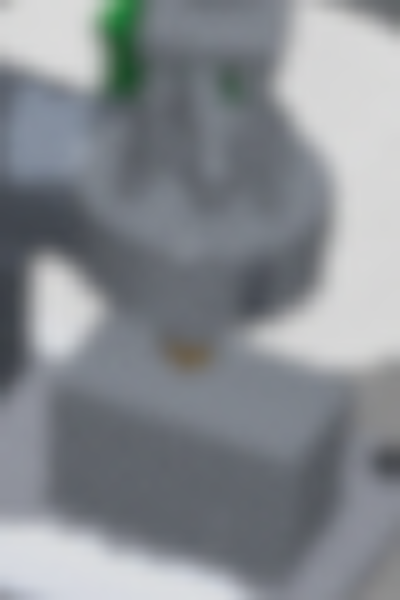

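```bash
python3 - <<'E'
from h import *
a=cv2.imread('pics/scene0.png').astype(int); b=env.grab_frame('scene')[:,:,::-1].astype(int)
for n,im in(('before',a),('now',b)):
    print(n,'R-B rows 228..246, cols 346..362')
    for v in range(228,248): print(v,(im[v,346:363,2]-im[v,346:363,0]), im[v,354])
c=lambda q:np.round(proj('scene',q),1)
d=np.array([-.5,.6])/np.hypot(.5,.6)
for z in(.1,.09,.085,.08,.075,.07): print('boss rim',z,c([*(np.array([.5203,-.1787])+.028*d),z]))
E
```

```text
before R-B rows 228..246, cols 346..362
228 [-12 -13 -16 -17 -18 -19 -18 -18 -18 -18 -19 -18 -19 -19 -18 -19 -18] [176 166 158]
229 [-10 -10 -12 -14 -15 -15 -16 -16 -18 -17 -17 -18 -17 -16 -17 -15 -15] [163 153 145]
230 [ -9  -8  -9 -11 -11 -12 -11 -12 -14 -14 -15 -14 -14 -15 -14 -13 -13] [137 129 123]
231 [ -8  -9 -10  -9  -9 -10 -10 -10 -11 -11 -11 -12 -12 -12 -12 -12 -10] [111 104 100]
232 [ -9  -9 -10  -9 -10  -9  -8  -9 -10 -11 -10 -10 -10 -12 -11 -10  -9] [100  94  90]
233 [ -8  -9  -9  -9 -10  -9 -10  -9 -10 -11 -10 -10 -10 -10 -11 -11  -8] [97 91 87]
234 [ -9  -9  -9  -9  -8 -10  -8  -9 -10 -10  -9  -9 -10  -9  -9  -9  -8] [97 91 87]
235 [ -7  -9  -9 -10 -10 -10  -9 -10 -10 -10 -10 -11 -11 -10  -8  -8  -8] [96 90 86]
236 [-10 -11 -11 -10 -10 -10  -9  -9  -8  -9  -9  -9  -8  -8  -7  -5  -5] [96 91 88]
237 [-11 -12 -11 -10 -10  -9  -6  -4  -4  -7  -9 -10  -9  -7  -3  -3  -2] [94 91 90]
238 [-11 -12 -12 -12 -10  -8  -5  -3  -3  -6  -8  -9  -8  -6  -4  -1  -1] [96 94 93]
239 [-12 -12 -11 -11 -11 -11  -8  -7  -7 -10 -11 -11 -10  -7  -3  -4  -3] [106 102  99]
240 [-11 -11 -12 -12 -
[... 1945 characters left out ...]
 113]
242 [-14 -15 -14 -14 -14 -11  -6  -2  -3  -6 -11 -13 -14 -15 -15 -14 -14] [122 121 119]
243 [-14 -14 -14 -14 -14 -14 -13 -12 -12 -14 -14 -15 -14 -13 -15 -14 -14] [137 130 125]
244 [-14 -15 -14 -14 -15 -13 -15 -14 -13 -14 -14 -15 -14 -14 -14 -14 -14] [141 133 128]
245 [-13 -12 -14 -14 -14 -14 -15 -14 -15 -14 -15 -15 -15 -15 -14 -14 -14] [142 133 127]
246 [-12 -11 -12 -13 -13 -13 -13 -14 -13 -15 -13 -15 -15 -14 -15 -15 -15] [138 130 125]
247 [-11 -11 -11 -13 -11 -12 -13 -12 -13 -14 -14 -15 -16 -15 -14 -13 -14] [131 123 118]
boss rim 0.1 [356.6 229.4]
boss rim 0.09 [356.3 233.2]
boss rim 0.085 [356.1 235.1]
boss rim 0.08 [356. 237.]
boss rim 0.075 [355.8 238.9]
boss rim 0.07 [355.6 240.8]
```

Tip bottom is at row 241.7, where z = 50 mm projects. About 9 to 10 mm of brass shows, and the angle gives screw ≈ 1.0. These agree on a light touch. Next I'll relax the turn, seat the driver and release.

```bash
python3 -m jog '[[0,0,0.0007,0,0,-2,0],[0,0,0,0,0,0,0],[0,0,0,0,0,0,0.03],[0,0,0,0,0,0,0.04],[0,0,0,0,0,0,0.055],[0,0,0,0,0,0,0.055]]'; python3 -m jog '[[0,0,-0.015,0,0,0,0.055],[0,0,-0.03,0,0,0,0.055],[0,0,-0.05,0,0,0,0.055],[0,0,-0.05,0,0,0,0.055],[0,0,0,0,0,0,0.055],[0,0,0,0,0,0,0.055]]'; python3 - <<'E'
from h import *
snap('scene','s6.png',(300,130,400,280),4)
snap('top','t6.png',(330,190,440,290),5)
a=cv2.imread('pics/s6.png');b=cv2.imread('pics/t6.png');h=600
cv2.imwrite('pics/f6.png',np.hstack([a,cv2.resize(b,(396,600*1))]) )
E
```

```text
time_s: 9.7
tool_pos: [0.5203, -0.179, 0.169]
tcp_rot: [[0.554, -0.832, 0.0], [-0.832, -0.554, -0.0], [0.0, -0.0, -1.0]]
force: [-0.1, 1.1, 0.1]
width: 0.0533
gripper_force: 0.0
time_s: 10.45
tool_pos: [0.52, -0.1788, 0.3141]
tcp_rot: [[0.554, -0.832, 0.0], [-0.832, -0.554, -0.0], [0.0, -0.0, -1.0]]
force: [-0.2, 0.1, -1.2]
width: 0.0549
gripper_force: 0.0
```

View pics/f6.png

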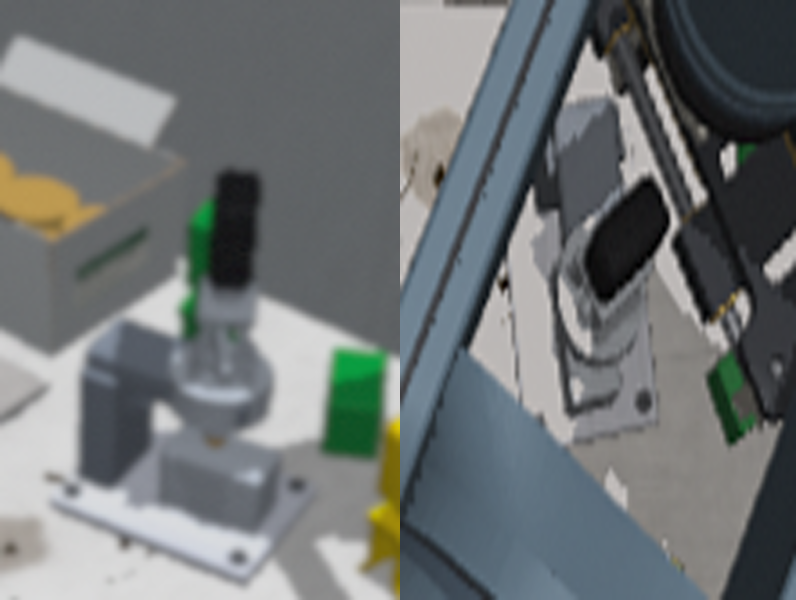

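The driver stands upright on the boss (handle at (237,230), with only the lean expected from perspective). The brass tip is on the block at (215,440), and the block is in place. Handing in.

```bash
python3 -c "
from workcell import env
print(env.sign_off())"
```

```text
the job is handed in; nothing more can be done
None
```

The job is handed in at about 10.5 s on the robot's clock: the driver stands upright on the screw with the gripper clear, and the block is still in place; the spare stand was not touched. I judge the tip to be pushed in about 2 mm, from the turn angle and the pictures (screw near 1.0 rad), because nothing reads it directly.

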